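# Push the grooved roller up the chute into its rest

## Robot

A 7-joint arm with a two-finger parallel gripper is mounted at the origin on the work surface. World frame = base frame: x ahead of the robot, y to its left, z up, the work surface at z = 0. Lengths are in m, angles in rad, forces in N, time in s.
With the tool pointing down it reaches from about 0.425 to 0.95 m from the base axis. Payload 4.7 kg.
Tool frame: the origin (TCP) lies between the finger pads; the fingertips stand 11 mm ahead of it and the grasp point (between the pads) lies 8 mm behind it; z points along the fingers, y is the line along which they close (so a half turn about z gives the same grasp; the last joint's range is limited). The gripper opens to 87 mm and grips with 3 to 60 N. Pads are 19 mm wide; open, the fingers measure 117 mm over their backs; the gripper's body (75 mm by 190 mm) begins 51 mm behind the grasp point.
Start: joints at [1.201, 0.469, -0.049, 1.532, 0.024, 1.141, -0.082], TCP at [0.226, -0.636, 0.209] pointing down, gripper open.
Joint ranges: [-2.59, 2.59], [-0.33, 1.99], [-1.39, 1.29], [0.1, 2.45], [-1.04, 4.18], [0.21, 1.99], [-2.66, 2.66]. Speed limits (rad/s): [2.57, 2.57, 3.14, 3.14, 3.14, 3.14, 3.14].

## Interface

Orientations are given as a unit quaternion [w, x, y, z].
In Python, from cell import readout, capture, robot gives the robot as it stands. The module is installed in compiled form; this text tells all that it offers.
- The arm moves only by the tool drive_tool, never from a script. Its argument "moves" is a list that holds one entry, the list of rows, each a list of 5 numbers: the closure, from -1 (fully open) to 1 (shut), then the shift along the world's x, y, z in cm, then the turn about the world's z in rad. In form: [[[claw, x, y, z, spin], ...]]. A call has 1 to 8 rows; each row is the pose to reach, as a shift and turn from the pose commanded when the call began; what a row does not reach only later rows make up. A row lasts 1/10 s, in which the tool goes at most 50 mm and 8.59 degrees, less where a joint would pass 70% of its speed; a pose out of reach is approached as far as the arm can. A call with a gripper value outside its range is refused whole. The fingers move at their own pace and stop on an object; the grip force is fixed at half the most. Time passes only in rows, so rows that repeat a pose let the fingers close. It gives the time, the measured TCP pose, the force, the opening and the grip force at its end, in the units of the state.
- readout.get_obs(): the state, without advancing time (a new reading comes with each control period).
- capture(name): name is "scene" or "top" or "wrist"; returns a dict with "pixels" (480x640x3 uint8, blue, green, red), "z_map" (480x640 float32, m along the optical axis (not along the pixel's ray), 0 where there is no reading), "fov_y" (degrees; the focal length in pixels is half the picture's height over the tangent of half this angle, whatever the lens; pixels are square), "cx", "cy" (the principal point, pixels), "D" ([k1, k2, p1, p2, k3] as OpenCV has them; the pictures are not rectified), "position" and "attitude" of the camera in the world; the wrist camera has in their place "mount" (4x4, takes a point from camera to tool coordinates, whose origin is the TCP and whose axes are the flange's). Camera axes: x right, y down, z forward; pixel columns grow to the right and rows downward; lengths in m; the calibration is good to about 2 mm. A picture is of the moment at which its call begins: read the wrist's pose just before it.
- robot.hand_in(): hands the job in; it is judged then, once.
The state is a dict: "time_s": time; "joint_positions": joint angles; "joint_velocities": joint speeds; "effort": joint torques, N m; "ee_pos": TCP position; "eef_rot": TCP orientation; "contact_force": force on the tool from outside, world axes, zero at the start; "ft_torque": the same for the moment, N m; "gripper_width": opening from 0.0 (shut) to 1.0 (fully open); "grip_force": force on a finger pad.
Only numpy, scipy, OpenCV 4.12 (cv2) and the standard library are available. Lean on these libraries where they do the work, as an engineer would, in place of code of your own. Each camera call takes 0.05 s, during which the arm holds its last target. There are 200 camera calls.

## Task

Two turned wooden rollers lie at the low end of the sloping two-lane chute on the bench. With the fingertips, push the one with the groove round its middle up its lane and over the low steel ridge, so that it settles between the ridge and the stop bar and cannot roll back, then move clear. Keep it in its lane all the way without lifting it, and leave the plain roller, the tin, the mallet and the steel ring where they are.

Things in the scene. Friction and masses are not known exactly. Their poses are not given: they have to be found in the camera images.
- grooved: The roller to push: waxed light wood cylinder, 60 mm diameter, 64 mm long, about 0.12 kg (varies), with a groove 14 mm wide and 14 mm deep round its middle. Origin at its centre; its y axis is the roller's axis, lying across the lane (x and z turn as it rolls). It starts at the low end of either lane, resting against the low lip.
- plain: The other roller, same wood, diameter and length, no groove. Origin at its centre, y along its axis. It lies at the low end of the other lane and stays there.
- chute: Fixed grey chute, two parallel lanes, 290 x 188 mm. Origin on the bench under its middle; z up, x level and pointing uphill (x -140 to 150), y across. Floors rise at 0.14 rad towards +x, 50 mm above the bench at x = 0. Lane centres at y = +-45 mm; lanes 74 mm wide between walls standing 18 mm above the floor. A lip 18 mm high, 12 mm thick, closes the low end. Smooth painted steel.
- stop (a point): Foot of the wooden stop bar across both lanes near the high end: on the floor plane, at its downhill face, midway between the lanes. Axes tilted with the slope: x uphill, y across, z square to the floor. Bar 45 mm high, 18 mm thick, clamped: its place along the chute varies by 50 mm between starts, but it does not slide in use. A seated roller's centre lies 30 to 32 mm downhill of the face.
- ridge (a point): Top of the round steel ridge, midway between the lanes; it crosses both lane floors, 3 mm high, 46 mm downhill of the stop bar's face. Axes as the stop's. A roller pushed until its centre is at least 8 mm uphill of this point drops in behind the ridge and stays; short of that it rolls back down.
- waxtin: Closed aluminium tin on the bench, 68 mm diameter, 50 mm high; origin at the centre of its underside. Leave alone.
- mallet: Mallet lying on the bench, 240 mm long, along its x axis. Leave alone.
- faceplate: Dark steel ring lying on the bench, 80 mm outside, 14 mm high; origin at the centre of its underside. Leave alone.
Not all that is in view belongs to the job. Leave any turquoise look-alike of the plain alone.

How it is judged:
By the outcome, as a careful person would: the job done as asked, in the order asked, and still so for the second after the job is handed in, with the robot touching nothing.
It also fails if it takes over 40 s, if anything falls off the work surface, if the arm or the gripper's body presses on something with over 40 N, if the wrist force passes 120 N, or if a joint passes its speed limit or range.

## Working session

There is one attempt and no reset: what is moved stays moved. The work goes in short steps, Python scripts to look and compute and a tool call to move; the robot and the scene stay as the last step left them, time stands still between calls to the robot, and variables do not carry over. Pictures are saved under pics/ and viewed, at most 10 in all, crops included, and the job is handed in when it is done.

Besides the shell and the picture viewer there is one more tool, called as name(argument=value, ...) on one line, values as JSON. drive_tool: Moves the arm, as the interface text tells. Its arguments: {"type":"object","properties":{"moves":{"type":"array"}},"required":["moves"]}

```bash
mkdir -p pics; cat > h.py <<'E'
import numpy as np, cv2
from scipy.spatial.transform import Rotation as R
from cell import readout, capture, robot
def q2R(q): return R.from_quat([q[1],q[2],q[3],q[0]]).as_matrix()
def K(c):
    f=240/np.tan(np.radians(c['fov_y'])/2); return np.array([[f,0,c['cx']],[0,f,c['cy']],[0,0,1]])
def snap(name):
    o=readout.get_obs(); c=capture(name)
    if name=='wrist':
        T=np.eye(4);T[:3,:3]=q2R(o['eef_rot']);T[:3,3]=o['ee_pos'];T=T@np.array(c['mount'])
        c['R'],c['t']=T[:3,:3],T[:3,3]
    else:
        a=np.array(c['attitude']); c['R']=q2R(a) if a.size==4 else a; c['t']=np.array(c['position'])
    return c
def rays(c,uv):
    p=cv2.undistortPoints(np.array(uv,float).reshape(-1,1,2),K(c),np.array(c['D'],float)).reshape(-1,2)
    return np.c_[p,np.ones(len(p))]
def onz(c,uv,z):
    d=rays(c,uv)@c['R'].T; return c['t']+d*((z-c['t'][2])/d[:,2])[:,None]
def depth(c,uv):
    uv=np.array(uv).reshape(-1,2).astype(int); z=c['z_map'][uv[:,1],uv[:,0]]
    return c['t']+(rays(c,uv)*z[:,None])@c['R'].T
def proj(c,P):
    Rw=c['R'].T; return cv2.projectPoints(np.array(P,float).reshape(-1,1,3),cv2.Rodrigues(Rw)[0],-Rw@c['t'],K(c),np.array(c['D'],float))[0].reshape(-1,2)
E
python3 - <<'E'
from h import *
import pickle
for n in('scene','top'):
    c=snap(n); cv2.imwrite(f'pics/{n}0.png',c['pixels']); pickle.dump(c,open(n+'.pkl','wb')); print(n,c['t'],c['R'].round(3).tolist(),c['attitude'],c['fov_y'],c['D'])
o=readout.get_obs();print(o['ee_pos'],o['eef_rot'],o['gripper_width'],o['time_s'])
E
```

```text
scene [1.07164796 0.21505504 0.90567295] [[-0.325, 0.8, -0.504], [0.946, 0.271, -0.18], [-0.008, -0.535, -0.845]] [-0.1588552   0.55875593  0.78109977 -0.22899778] 54.8877220042061 [-0.09188847  0.          0.          0.          0.        ]
top [0.51380623 0.0229614  1.44456251] [[0.027, -0.998, 0.048], [-1.0, -0.027, -0.009], [0.01, -0.048, -0.999]] [-0.0136081   0.71630533 -0.69736209  0.02018944] 50.523838959413595 [-0.12474279  0.          0.          0.          0.        ]
[ 0.22542587 -0.63566063  0.20762725] [-8.35990828e-04  9.85516071e-01  1.69579892e-01 -1.85426430e-04] 0.997142523153179 0.1
```

View pics/scene0.png

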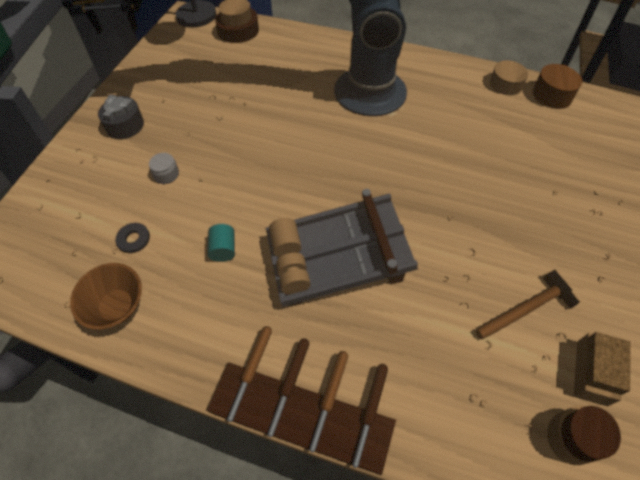

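View pics/top0.png

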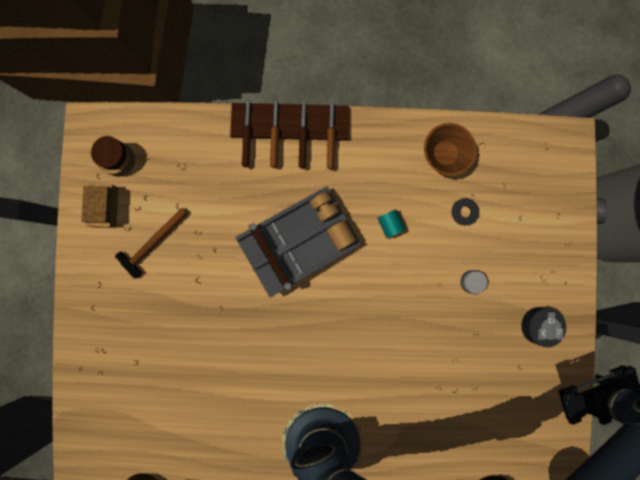

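The top view shows the chute at about (300,240), with its stop bar at (268,255) at the uphill, left end. The two rollers are at its low end, at (324,205) and (341,235).

Things that could be taken for the grooved roller (top pixels):
- Wooden roller at (324,205), with a dark band round the middle. This is my choice; it appears at (291,268) in the scene view.
- Wooden roller at (341,235), plain.
- Turquoise cylinder at (392,223), a decoy.

Next I'll check the choice in a crop and measure the chute.

```bash
python3 - <<'E'
from h import *
import pickle
s=pickle.load(open('scene.pkl','rb'));t=pickle.load(open('top.pkl','rb'))
a=cv2.resize(s['pixels'][180:310,255:425],None,fx=2.35,fy=2.35*1.0,interpolation=cv2.INTER_CUBIC)
b=cv2.resize(t['pixels'][180:302,230:370],None,fx=2.8,fy=2.5,interpolation=cv2.INTER_CUBIC)
h=305;cv2.imwrite('pics/crop1.png',np.hstack([a[:h],b[:h]]))
# grey chute from depth: points above bench within region, both cams
for n,c,(u0,u1,v0,v1) in(('scene',s,(255,425,180,310)),('top',t,(230,370,180,302))):
    uu,vv=np.meshgrid(np.arange(u0,u1),np.arange(v0,v1));uv=np.c_[uu.ravel(),vv.ravel()]
    P=depth(c,uv);col=c['pixels'][uv[:,1],uv[:,0]].astype(float)
    hsv=cv2.cvtColor(c['pixels'],cv2.COLOR_BGR2HSV)[uv[:,1],uv[:,0]]
    grey=(hsv[:,1]<60)&(P[:,2]>.02)&(P[:,2]<.12)
    G=P[grey]
    rect=cv2.minAreaRect(G[:,:2].astype(np.float32)); print(n,grey.sum(),rect, cv2.boxPoints(rect).round(3).tolist())
    # floor fit robustly
    Q=G
    for i in range(15):
        A=np.c_[Q[:,:2],np.ones(len(Q))];k=np.linalg.lstsq(A,Q[:,2],rcond=None)[0]
        r=G[:,2]-np.c_[G[:,:2],np.ones(len(G))]@k; Q=G[abs(r)<max(.004,.02-.0015*i)]
    print('plane',k,'slope',np.hypot(*k[:2]),'uphill yaw',np.arctan2(k[1],k[0]),len(Q))
    wood=(hsv[:,1]>=60)&(P[:,2]>.05)
    print('bench z',np.median(P[(hsv[:,1]>90)&(P[:,2]<.02)][:,2]), 'wood',P[wood][:,2].max())
E
```

```text
scene 7352 ((0.575641393661499, 0.08222828060388565), (0.19618631899356842, 0.2868266999721527), 31.732847213745117) [[0.4169999957084656, 0.15299999713897705], [0.5680000185966492, -0.09099999815225601], [0.7350000143051147, 0.012000000104308128], [0.5839999914169312, 0.25600001215934753]]
plane [-0.07581073  0.12054601  0.08550728] slope 0.14240296955808093 uphill yaw 2.1321913279563534 4739
bench z 0.0011226794870673462 wood 0.9056729527866918
top 5423 ((0.570706844329834, 0.07980142533779144), (0.19651710987091064, 0.2866671085357666), 31.91555404663086) [[0.41200000047683716, 0.15000000596046448], [0.5630000233650208, -0.09399999678134918], [0.7300000190734863, 0.009999999776482582], [0.578000009059906, 0.2529999911785126]]
plane [-0.07629392  0.11743845  0.08476731] slope 0.14004481824894005 uphill yaw 2.1469256483195007 3247
bench z -0.00026312693296193235 wood 1.4445625135996605
```

View pics/crop1.png

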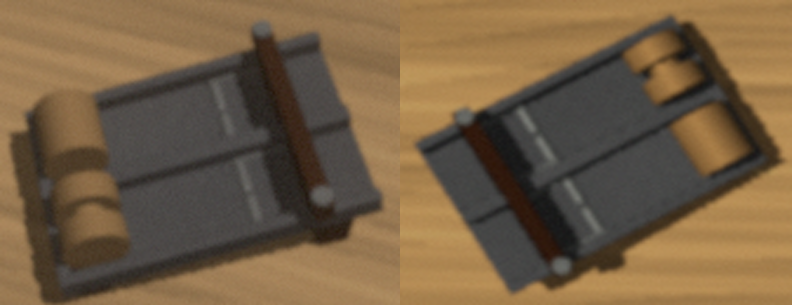

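The crop confirms it: the roller in the far lane (crop right (663,65), crop left (90,215)) has the groove round its middle, and its neighbour is plain. Next I'll bring the wrist camera over the chute.

drive_tool(moves=[[[1,2.3,4,0.5,0.11],[1,4.7,8,1,0.22],[1,7,12,1.5,0.33],[1,9.4,16,2,0.45],[1,11.7,20,2.5,0.56],[1,14,24,3,0.67],[1,16.4,28,3.5,0.78],[1,18.7,32,4,0.89]]])

```text
time_s: 0.9
ee_pos: [0.4131, -0.3142, 0.2486]
eef_rot: [-0.0, 0.815, 0.579, -0.0]
contact_force: [0.8, 0.4, -0.9]
gripper_width: 0.354
grip_force: 0.0
```

drive_tool(moves=[[[1,2.3,4,0.5,0.11],[1,4.7,8,1,0.22],[1,7,12,1.5,0.33],[1,9.4,16,2,0.45],[1,11.7,20,2.5,0.56],[1,14,24,3,0.67],[1,16.4,28,3.5,0.78],[1,18.7,31.5,4,0.9]]])

```text
time_s: 1.7
ee_pos: [0.6001, 0.0011, 0.2886]
eef_rot: [-0.0, 0.482, 0.876, 0.0]
contact_force: [0.4, -0.2, -0.1]
gripper_width: 0.003
grip_force: 0.0
```

```bash
python3 - <<'E'
from h import *
import pickle
c=snap('wrist');o=readout.get_obs()
M=q2R(o['eef_rot']);print(o['ee_pos'],np.arctan2(M[1,0],M[0,0]),M[:,2],o['joint_positions'],o['time_s'],o['gripper_width'])
print(np.array(c['mount']).round(3).tolist(),c['t'],c['fov_y'])
pickle.dump(c,open('w1.pkl','wb'));cv2.imwrite('pics/w1.png',c['pixels'])
E
```

```text
[0.60296531 0.00917417 0.28938676] 2.148688727572644 [ 0.00397381  0.00773954 -0.99996215] [ 0.43444047  0.36849553 -0.69182861  1.57888862  0.23555159  1.27582165
  0.28601852] 1.75 0.002559882531119613
[[-0.001, -0.959, -0.285, 0.078], [1.0, -0.0, -0.002, 0.0], [0.002, -0.285, 0.959, -0.176], [0.0, 0.0, 0.0, 1.0]] [0.55848761 0.06741263 0.46412346] 66.47164848360754
```

View pics/w1.png

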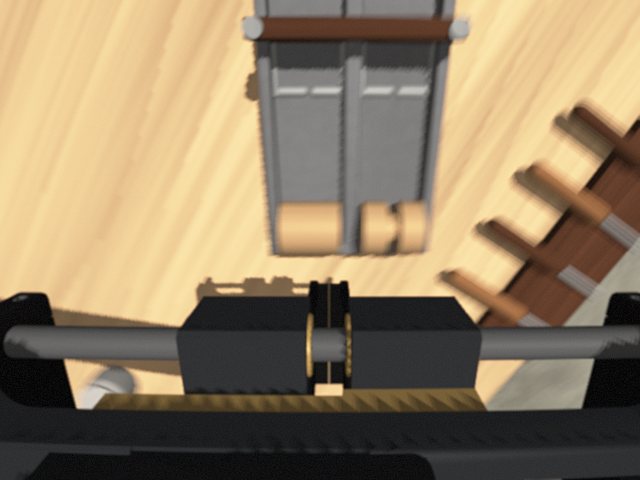

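The wrist view shows both rollers at the low end, plain at (310,227) and grooved at (393,227). The ridge is at row 91 and the bar at row 28. The arm was still settling when this was taken, so I'll hold and measure from here and from a second position.

drive_tool(moves=[[[1,0,0,0,0],[1,0,0,0,0],[1,0,0,0,0]]])

```text
time_s: 2.05
ee_pos: [0.5991, -0.0031, 0.288]
eef_rot: [-0.0, 0.485, 0.874, -0.001]
contact_force: [0.3, 0.3, -0.6]
gripper_width: 0.009
grip_force: 0.0
```

```bash
cat > m.py <<'E'
from h import *
def wood_mask(c):
    hsv=cv2.cvtColor(c['pixels'],cv2.COLOR_BGR2HSV); return hsv
def measure(c):
    hsv=cv2.cvtColor(c['pixels'],cv2.COLOR_BGR2HSV)
    vv,uu=np.mgrid[0:285,0:640];uv=np.c_[uu.ravel(),vv.ravel()]
    P=depth(c,uv);S=hsv[uv[:,1],uv[:,0]];zm=c['z_map'][uv[:,1],uv[:,0]]
    near=(np.hypot(P[:,0]-.573,P[:,1]-.08)<.19)&(zm>0)
    G=P[near&(S[:,1]<70)&(P[:,2]>.02)&(P[:,2]<.12)];Q=G
    for i in range(15):
        k=np.linalg.lstsq(np.c_[Q[:,:2],np.ones(len(Q))],Q[:,2],rcond=None)[0]
        r=G[:,2]-np.c_[G[:,:2],np.ones(len(G))]@k;Q=G[abs(r)<max(.002,.016-.001*i)]
    rect=cv2.minAreaRect(G[:,:2].astype(np.float32))
    (cx,cy),wh,ang=rect;B=cv2.boxPoints(rect);e=[B[1]-B[0],B[2]-B[1]];d=max(e,key=np.linalg.norm);yaw=np.arctan2(d[1],d[0])
    if yaw<0:yaw+=np.pi
    u=np.array([np.cos(yaw),np.sin(yaw)]);v=np.array([-u[1],u[0]])
    print('rect',np.round([cx,cy],4),np.round(wh,4),'yaw',round(yaw,4),'plane',k.round(4),'slope',np.arctan(np.hypot(*k[:2])).round(4),'planeyaw',np.arctan2(k[1],k[0]).round(4),len(Q))
    o=np.array([cx,cy])-.005*u; print('origin',o.round(4),'floor z',(k[:2]@o+k[2]).round(4))
    X=(P[:,:2]-o)@u;Y=(P[:,:2]-o)@v;H=(P[:,2]-np.c_[P[:,:2],np.ones(len(P))]@k)*np.cos(.14)
    W=near&(S[:,1]>70)&(abs(Y)<.09)&(H>.012)
    for n,y0 in(('lane+',.045),('lane-',-.045)):
        m=W&(abs(Y-y0)<.034)&(X<.0)&(X>-.15)
        t=m&(H>np.percentile(H[m],90)-.002)
        print(n,'roller Hmax',np.percentile(H[m],98).round(4),'top X',X[t].mean().round(4),'Y',Y[m].min().round(4),Y[m].max().round(4),'Xrange',np.percentile(X[m],[1,99]).round(4))
    b=near&(X>.03)&(X<.15)&(abs(Y)<.08)&(H>.036)
    print('bar H',np.percentile(H[b],[50,98]).round(4),'Xrange',np.percentile(X[b],[2,50,98]).round(4))
    # ridge: bright pixels on floor (ray-plane, not depth)
    V=S[:,2].astype(float); fl=near&(abs(H)<.006)&(S[:,1]<70)&(X>-.05)&(X<.1)&(abs(abs(Y)-.045)<.03)
    d=rays(c,uv)@c['R'].T; n=np.array([-k[0],-k[1],1]); s=(k[2]+.003-n@c['t'])/(d@n); F=c['t']+d*s[:,None]
    XF=(F[:,:2]-o)@u
    br=fl&(V>np.median(V[fl])+40); print('ridge X',np.percentile(XF[br],[5,50,95]).round(4),br.sum())
    return o,yaw,k
E
python3 - <<'E'
from m import *
c=snap('wrist');o=readout.get_obs();M=q2R(o['eef_rot']);print(o['ee_pos'],np.arctan2(M[1,0],M[0,0]),o['time_s']);measure(c)
E
```

```text
[ 0.59912738 -0.00312973  0.28823496] 2.12769848409347 2.1
rect [0.5812 0.071 ] [0.1996 0.2622] yaw 2.1277 plane [-0.0772  0.1219  0.0843] slope 0.1433 planeyaw 2.1352 22853
origin [0.5838 0.0668] floor z 0.0474
lane+ roller Hmax 0.2605 top X -0.09 Y 0.0122 0.0778 Xrange [-0.1143 -0.0562]
lane- roller Hmax 0.0607 top X -0.0929 Y -0.0766 -0.012 Xrange [-0.1173 -0.0597]
bar H [0.0446 0.0464] Xrange [0.0942 0.1024 0.1115]
ridge X [0.0535 0.0562 0.0582] 536
```

drive_tool(moves=[[[1,1,-2,0,0],[1,2,-5,0,0],[1,3,-7,0,0],[1,3,-7,0,0],[1,3,-7,0,0],[1,3,-7,0,0]]])

```text
time_s: 2.7
ee_pos: [0.6293, -0.07, 0.2887]
eef_rot: [-0.0, 0.484, 0.875, 0.0]
contact_force: [0.3, -0.2, -0.6]
gripper_width: 0.004
grip_force: 0.0
```

```bash
python3 - <<'E'
from m import *
c=snap('wrist');o=readout.get_obs();M=q2R(o['eef_rot']);print(o['ee_pos'],np.arctan2(M[1,0],M[0,0]),o['time_s']);measure(c)
E
```

```text
[ 0.62935392 -0.06978213  0.28879328] 2.1326067285996677 2.75
rect [0.5986 0.0413] [0.1882 0.1942] yaw 2.1271 plane [-0.0789  0.124   0.0854] slope 0.1459 planeyaw 2.1372 17685
origin [0.6012 0.0371] floor z 0.0425
lane+ roller Hmax 0.271 top X -0.0614 Y 0.0127 0.0769 Xrange [-0.0954 -0.0261]
lane- roller Hmax 0.0609 top X -0.0587 Y -0.0777 -0.013 Xrange [-0.0829 -0.0266]Traceback (most recent call last):
  File "<stdin>", line 2, in <module>
  File "m.py", line 26, in measure
    print('bar H',np.percentile(H[b],[50,98]).round(4),'Xrange',np.percentile(X[b],[2,50,98]).round(4))
                  ~~~~~~~~~~~~~^^^^^^^^^^^^^^
    return _quantile_unchecked(
        a, q, axis, out, overwrite_input, method, keepdims, weights)
    return _ureduce(a,
                    func=_quantile_ureduce_func,
    ...<5 lines>...
                    overwrite_input=overwrite_input,
                    method=method)
    r = func(a, **kwargs)
    result = _quantile(arr,
                       quantiles=q,
    ...<2 lines>...
                       out=out,
                       weights=wgt)
    slices_having_nans = np.isnan(arr[-1, ...])
                                  ~~~^^^^^^^^^
IndexError: index -1 is out of bounds for axis 0 with size 0
```

Both views put the grooved roller's centre at (0.6685, 0.015) with the floor at z 0.0345. The uphill yaw is 2.128, and the seat is about 156 mm uphill measured horizontally. I'll part the fingers about 20 mm to straddle the groove, then come down behind the roller, above the lip.

drive_tool(moves=[[[0.54,3.6,1.5,-3,0],[0.54,7.3,3,-6,0],[0.54,7.3,3,-10,0],[0.54,7.3,3,-14,0],[0.54,7.3,3,-17,0],[0.54,7.3,3,-19.5,0],[0.54,7.3,3,-21.5,0],[0.54,7.3,3,-21.5,0]]])

```text
time_s: 3.55
ee_pos: [0.7001, -0.0403, 0.0704]
eef_rot: [-0.003, 0.483, 0.875, -0.001]
contact_force: [-0.8, 0.1, -1.1]
gripper_width: 0.225
grip_force: 0.0
```

drive_tool(moves=[[[0.54,0,0,-0.4,0],[0.54,0,0,-0.4,0],[0.54,0,0,-0.4,0]]])

```text
time_s: 3.85
ee_pos: [0.7035, -0.0409, 0.0711]
eef_rot: [0.001, 0.484, 0.875, 0.001]
contact_force: [-0.3, 0.5, 0.7]
gripper_width: 0.232
grip_force: 0.0
```

```bash
python3 - <<'E'
from m import *
c=snap('scene');o=readout.get_obs();M=q2R(o['eef_rot']);print(o['ee_pos'],np.arctan2(M[1,0],M[0,0]),o['time_s'],o['gripper_width'],o['contact_force'])
w=snap('wrist');
a=cv2.resize(c['pixels'][160:320,230:430],(400,320),interpolation=cv2.INTER_CUBIC)
cv2.imwrite('pics/c2.png',np.hstack([a,cv2.resize(w['pixels'],(400,300))[:300] if 0 else cv2.resize(w['pixels'],(400,320))]))
p=np.array(o['ee_pos'])[:2]-[.6685,.015];u=np.array([-.5288,.8487]);print('along',p@u,'across',p@[-.8487,-.5288])
E
```

```text
[ 0.70341334 -0.0410134   0.0709709 ] 2.1308660711112766 3.9 0.2277416698874723 [-0.7635471  -0.7628763   0.09008351]
along -0.06600074339315039 across -1.1064993354147068e-05
```

View pics/c2.png

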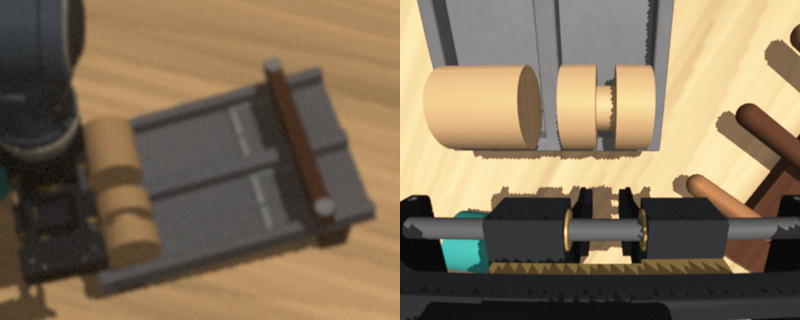

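The fingers, seen at wrist-panel (584,215) and (626,215), sit centred behind the grooved roller and straddle its groove, with the plain roller clear to the left. Now I'll push slowly up the slope.

drive_tool(moves=[[[0.54,-0.32,0.51,0,0],[0.54,-0.63,1.02,0,0],[0.54,-0.95,1.53,0,0],[0.54,-1.27,2.04,0,0],[0.54,-1.59,2.55,0.06,0],[0.54,-1.9,3.06,0.14,0],[0.54,-2.22,3.57,0.22,0],[0.54,-2.54,4.08,0.31,0]]])

```text
time_s: 4.75
ee_pos: [0.6795, -0.0029, 0.0752]
eef_rot: [0.003, 0.485, 0.875, -0.0]
contact_force: [1.3, -7.3, 12.2]
gripper_width: 0.231
grip_force: 6.5
```

drive_tool(moves=[[[0.54,-0.32,0.51,0.08,0],[0.54,-0.63,1.02,0.17,0],[0.54,-0.95,1.53,0.25,0],[0.54,-1.27,2.04,0.34,0],[0.54,-1.59,2.55,0.42,0],[0.54,-1.9,3.06,0.5,0],[0.54,-2.22,3.57,0.59,0],[0.54,-2.54,4.08,0.67,0]]])

```text
time_s: 5.55
ee_pos: [0.6549, 0.0369, 0.0863]
eef_rot: [0.005, 0.486, 0.874, -0.001]
contact_force: [-6.6, -7.9, 30.2]
gripper_width: 0.231
grip_force: 15.2
```

drive_tool(moves=[[[0.54,-0.32,0.51,0.08,0],[0.54,-0.63,1.02,0.17,0],[0.54,-0.95,1.53,0.25,0],[0.54,-1.16,1.87,0.31,0],[0.54,-1.27,2.04,0.34,0],[0.54,-1.27,2.04,0.34,0],[0.54,-1.27,2.04,0.34,0]]])

```text
time_s: 6.25
ee_pos: [0.6409, 0.0592, 0.0882]
eef_rot: [0.003, 0.485, 0.875, -0.001]
contact_force: [-6.1, -6.5, 25.5]
gripper_width: 0.229
grip_force: 12.7
```

```bash
cat > r.py <<'E'
from m import *
import sys
o=readout.get_obs();w=snap('wrist');M=q2R(o['eef_rot']);print(o['ee_pos'],np.arctan2(M[1,0],M[0,0]),o['time_s'],o['contact_force'])
cv2.imwrite('pics/%s.png'%sys.argv[1],w['pixels'])
u=np.array([-.5288,.8487]);v=np.array([-.8487,-.5288]);p0=np.array([.6685,.015])
p=np.array(o['ee_pos'])[:2]-p0;print('tcp along',p@u,'across',p@v)
vv,uu=np.mgrid[0:330,0:640];uv=np.c_[uu.ravel(),vv.ravel()];P=depth(w,uv)
hsv=cv2.cvtColor(w['pixels'],cv2.COLOR_BGR2HSV)[uv[:,1],uv[:,0]]
X=(P[:,:2]-p0)@u;Y=(P[:,:2]-p0)@v
fl=.0345+.1435*X;H=P[:,2]-fl
lane=(abs(Y)<.036)&(w['z_map'][uv[:,1],uv[:,0]]>0)
m=lane&(hsv[:,1]>70)&(H>.035)&(H<.075)&(X>-.04)&(X<p@u+.085)&(X>p@u+.011)
print('roller X',np.percentile(X[m],[1,99]).round(4),'Y',np.percentile(Y[m],[1,99]).round(4),'H98',np.percentile(H[m],98).round(4),m.sum())
for y0 in(-.024,.024):
    q=m&(abs(Y-y0)<.008);print('  y',y0,'X',np.percentile(X[q],[2,98]).round(4),'top X',X[q&(H>np.percentile(H[q],90))].mean().round(4))
b=(hsv[:,1]>70)&(X>.16)&(X<.24)&(abs(Y-.045)<.07)&(H>.04)&(H<.05)
if b.sum()>20: print('bar X',np.percentile(X[b],[1,50,99]).round(4),b.sum())
E
python3 r.py w3
```

```text
[0.64092881 0.05918581 0.08823747] 2.1293014557970826 6.25 [-6.13592148 -6.52083156 25.45216892]
tcp along 0.0520801418364651 across 3.4214451053515144e-05
roller X [0.0632 0.0745] Y [-0.0319  0.0311] H98 0.0635 3259
  y -0.024 X [0.0632 0.0742] top X 0.0635
  y 0.024 X [0.0632 0.0744] top X 0.0636
bar X [0.1821 0.1828 0.1832] 58
```

View pics/w3.png

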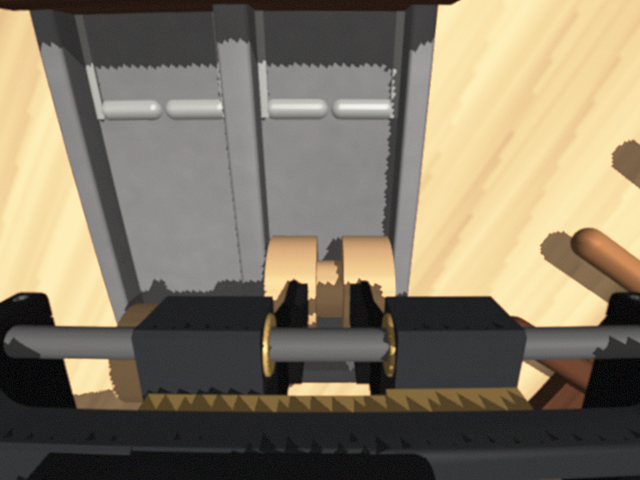

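The grooved roller is at (330,270), in its lane and about to reach the ridge at row 108. However, the tool is pressed up with 25 N, so I need the height profile before pushing further.

```bash
cat > p.py <<'E'
from m import *
import sys
o=readout.get_obs();u=np.array([-.5288,.8487]);v=np.array([-.8487,-.5288]);p0=np.array([.6685,.015])
print(o['ee_pos'],'along',(np.array(o['ee_pos'])[:2]-p0)@u,o['contact_force'],o['time_s'])
for n in sys.argv[1:]:
    w=snap(n);vv,uu=np.mgrid[0:480,0:640];uv=np.c_[uu.ravel(),vv.ravel()];P=depth(w,uv)
    ok=w['z_map'].ravel()>0;X=(P[:,:2]-p0)@u;Y=(P[:,:2]-p0)@v;H=P[:,2]-.0345-.1435*X
    for y0,d in((-.027,.004),(.027,.004),(0,.005)):
        print(n,y0,[(int(x*1000),int(1000*np.median(H[q])),int(q.sum())) for x in np.arange(-.03,.2,.006) for q in[ok&(abs(Y-y0)<d)&(abs(X-x)<.003)&(P[:,2]<.3)] if q.sum()>2])
E
python3 p.py wrist scene
```

```text
[0.64096614 0.0591813  0.08821765] along 0.05205657408258246 [-6.17355224 -5.98098841 25.84921816] 6.3
wrist -0.027 [(47, 59, 46), (53, 57, 153), (59, 54, 226), (65, 49, 249), (71, 168, 993), (77, 160, 4033), (83, 148, 989), (89, 141, 1912), (95, 0, 133), (101, 0, 136), (107, 0, 138), (113, 0, 153), (119, 0, 153), (125, 0, 160), (131, 0, 158), (137, 0, 177), (143, 2, 179), (149, 0, 177), (155, 0, 184), (161, 0, 198), (167, 0, 203), (173, 0, 202), (179, 0, 219), (185, 1, 416)]
wrist 0.027 [(47, 59, 43), (53, 57, 162), (59, 54, 222), (65, 49, 245), (71, 38, 435), (77, 162, 4648), (83, 148, 989), (89, 141, 1917), (95, 0, 136), (101, 0, 136), (107, 0, 141), (113, 0, 152), (119, 0, 154), (125, 0, 160), (131, 0, 157), (137, 0, 179), (143, 2, 181), (149, 0, 180), (155, 0, 186), (161, 0, 197), (167, 0, 204), (173, 0, 207), (179, 0, 220), (185, 1, 407)]
wrist 0 [(-30, 18, 97), (-24, 13, 130), (0, 0, 65), (5, 0, 89), (29, 41, 9), (35, 44, 102), (41, 46, 167), (47, 45, 207), (53, 41, 357), (59, 31, 454), (65, 0, 138), (71, 0, 144), (77, 164, 4998), (83, 141, 1336), (89, 0, 155), (95, 0, 169), (
[... 814 characters left out ...]
8), (-24, 7, 9), (-18, 1, 12), (-12, 2, 10), (-6, 1, 8), (0, 1, 10), (5, 1, 10), (11, 2, 9), (17, 159, 45), (23, 159, 15), (113, 1, 5), (119, 1, 10), (125, 1, 11), (131, 1, 9), (137, 2, 11), (143, 5, 9), (149, 2, 7), (155, 1, 7), (161, 1, 11), (167, 1, 8), (173, 2, 9), (179, 2, 10), (185, 24, 31), (191, 47, 13), (197, 47, 8)]
scene 0 [(-30, 19, 11), (-24, 3, 12), (-18, 2, 13), (-12, 0, 11), (-6, 1, 12), (0, 2, 12), (5, 2, 13), (11, 2, 13), (17, 244, 29), (23, 152, 16), (29, 185, 23), (83, 143, 4), (119, 1, 3), (125, 1, 14), (131, 2, 10), (137, 1, 12), (143, 2, 13), (149, 2, 11), (155, 1, 12), (161, 1, 13), (167, 1, 12), (173, 1, 11), (179, 1, 11), (185, 17, 35), (191, 47, 17), (197, 47, 11)]
```

```bash
python3 - <<'E'
from m import *
w=snap('wrist');a=w['pixels'][220:400,230:430]
a=cv2.resize(cv2.convertScaleAbs(a,alpha=1.5,beta=25),(800,600) if 0 else (660,594),interpolation=cv2.INTER_CUBIC);cv2.imwrite('pics/w4.png',a)
M=np.array(w['mount']);T=np.linalg.inv(M)
z=w['z_map']
for col in(280,292,300,312,325,340,352,365):
    uv=[(col,r) for r in range(270,400,10)];zz=np.array([z[r,c] for c,r in uv]);Pc=rays(w,uv)*zz[:,None];Pt=Pc@M[:3,:3].T+M[:3,3]
    print(col,[tuple((p*1000).round().astype(int).tolist()) for p in Pt])
E
```

```text
280 [(13, -24, -5), (10, -24, -10), (5, -24, -11), (0, -24, -12), (11, -19, -44), (11, -18, -52), (33, -11, -97), (32, -11, -99), (30, -11, -101), (27, -11, -101), (8, -15, -79), (6, -15, -81), (3, -15, -81)]
292 [(13, -18, -6), (11, -17, -14), (11, -16, -25), (12, -15, -36), (9, -15, -41), (10, -14, -50), (33, -9, -97), (31, -8, -99), (30, -8, -102), (27, -8, -100), (-4, -13, -62), (-8, -13, -62), (-134, -32, 89)]
300 [(13, -14, -6), (9, -14, -9), (9, -13, -21), (9, -12, -31), (10, -11, -41), (9, -11, -49), (33, -7, -97), (31, -6, -99), (30, -6, -101), (26, -7, -100), (-4, -10, -63), (-8, -10, -62), (-134, -25, 89)]
312 [(14, -8, -6), (9, -8, -9), (5, -8, -10), (1, -8, -14), (-5, -8, -13), (-10, -8, -13), (33, -4, -98), (32, -4, -100), (30, -4, -102), (27, -4, -101), (-78, -11, 41), (-87, -12, 41), (-135, -14, 90)]
325 [(8, -2, 9), (4, -2, 4), (0, -2, 1), (-6, -2, 0), (-12, -2, 1), (-47, -2, 54), (33, -1, -97), (32, -1, -100), (30, -1, -101), (27, -1, -100), (-79, -2, 41), (-87, -2, 41), (-136, -3, 91)]
340 [(8, 6, 9), (3, 6, 5), (-1, 6, 2), (-6, 6, 1), (-13, 6, 2), (-32, 7, 27), (33, 3, -98), (32, 3, -100), (30, 3, -101), (26, 3, -100), (-78, 8, 41), (-86, 8, 40), (-134, 10, 89)]
352 [(14, 12, -7), (9, 12, -8), (10, 11, -21), (10, 10, -33), (6, 10, -34), (1, 10, -34), (33, 6, -97), (31, 6, -99), (30, 6, -101), (26, 6, -100), (-79, 16, 41), (-87, 16, 41), (-134, 20, 89)]
365 [(13, 18, -6), (11, 17, -14), (11, 16, -24), (11, 15, -36), (10, 15, -42), (9, 14, -49), (33, 9, -97), (32, 9, -101), (30, 9, -101), (27, 9, -101), (-4, 13, -62), (-8, 14, -62), (-135, 32, 91)]
```

View pics/w4.png

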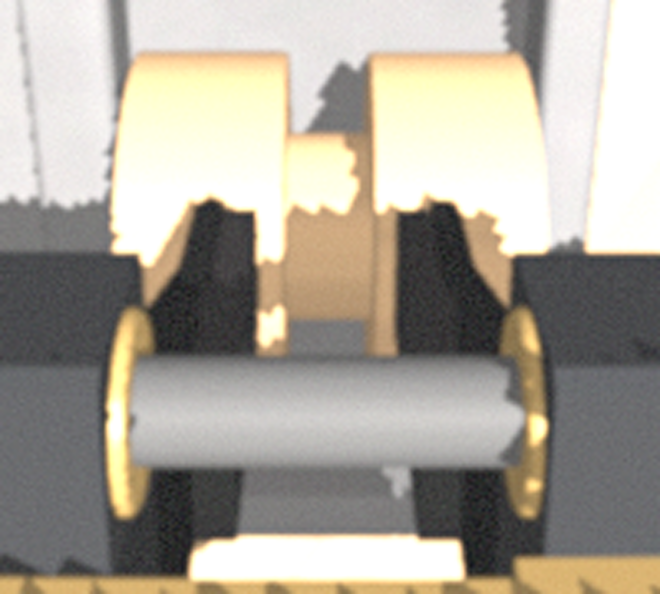

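The fingers (crop (225,260) and (430,260)) have ridden up onto the roller's lands: it has rolled only half as far as the tool has moved. The tips were only 5 mm below its axis. I'll retrace the path gently so it rolls back to the lip, then push again with the tips lower.

drive_tool(moves=[[[0.54,0.32,-0.51,-0.08,0],[0.54,0.7,-1.12,-0.18,0],[0.54,1.1,-1.77,-0.29,0],[0.54,1.5,-2.41,-0.4,0],[0.54,1.9,-3.06,-0.5,0],[0.54,2.3,-3.7,-0.61,0],[0.54,2.7,-4.34,-0.71,0],[0.54,3.1,-5,-0.82,0]]])

```text
time_s: 7.25
ee_pos: [0.6737, 0.007, 0.0797]
eef_rot: [0.005, 0.485, 0.874, -0.0]
contact_force: [-0.7, -5.1, 15.2]
gripper_width: 0.232
grip_force: 7.5
```

drive_tool(moves=[[[0.54,0.4,-0.65,-0.1,0],[0.54,0.8,-1.3,-0.2,0],[0.54,1.2,-1.95,-0.3,0],[0.54,1.6,-2.6,-0.4,0],[0.54,2.1,-3.3,-0.5,0],[0.54,2.6,-4.2,-0.5,0],[0.54,3.25,-5.2,-0.5,0],[0.54,3.25,-5.2,-0.5,0]]])

```text
time_s: 8.05
ee_pos: [0.7035, -0.044, 0.069]
eef_rot: [0.0, 0.486, 0.874, -0.0]
contact_force: [0.5, -0.8, 0.4]
gripper_width: 0.23
grip_force: 0.0
```

```bash
python3 p.py wrist; python3 r.py w5
```

```text
[ 0.70345391 -0.04398115  0.06902355] along -0.06854093494970392 [ 0.50342562 -0.81697956  0.40539735] 8.05
wrist -0.027 [(-30, 139, 1656), (-24, 53, 176), (-18, 57, 226), (-12, 60, 259), (-6, 60, 288), (0, 60, 298), (5, 58, 317), (11, 55, 300), (17, 50, 294), (23, 43, 244), (29, 1, 81), (35, 0, 196), (41, 0, 195), (47, 0, 207), (53, 0, 215), (59, 0, 225), (65, 0, 229), (71, 0, 132)]
wrist 0.027 [(-30, 139, 1663), (-24, 53, 174), (-18, 57, 224), (-12, 60, 255), (-6, 60, 290), (0, 60, 299), (5, 58, 311), (11, 55, 302), (17, 50, 296), (23, 43, 247), (29, 0, 84), (35, 0, 193), (41, 0, 196), (47, 0, 207), (53, 0, 215), (59, 0, 219), (65, 0, 230), (71, 0, 136)]
wrist 0 [(-30, 18, 200), (-24, 7, 232), (-18, 39, 43), (-12, 44, 259), (-6, 46, 290), (0, 46, 319), (5, 43, 320), (11, 38, 286), (17, 0, 209), (23, 0, 227), (29, 0, 227), (35, 0, 241), (41, 0, 245), (47, 0, 263), (53, 0, 266), (59, 0, 274), (65, 0, 275), (71, 0, 172)]
[ 0.70291361 -0.04254597  0.06911861] 2.128739228113771 8.1 [0.29761138 0.73491484 0.5742652 ]
tcp along -0.0670371756018315 across 0.0012234799166506542
roller X [-0.028   0.0174] Y [-0.032   0.0309] H98 0.0616 15137
  y -0.024 X [-0.027  0.017] top X -0.0052
  y 0.024 X [-0.0271  0.017 ] top X -0.0048
```

The roller is back at its start against the lip, undisturbed. Now I'll go in lower, with the tips just over the lip, and push slowly while watching the force.

drive_tool(moves=[[[0.54,0,0,-0.55,0],[0.54,-0.53,0.85,-0.55,0],[0.54,-0.95,1.53,-0.55,0],[0.54,-1.27,2.04,-0.55,0],[0.54,-1.43,2.29,-0.55,0],[0.54,-1.59,2.55,-0.53,0],[0.54,-1.75,2.8,-0.49,0],[0.54,-1.9,3.06,-0.45,0]]])

```text
time_s: 8.95
ee_pos: [0.6844, -0.0113, 0.0658]
eef_rot: [0.001, 0.485, 0.875, 0.0]
contact_force: [1.0, -2.3, 4.3]
gripper_width: 0.231
grip_force: 1.8
```

```bash
python3 p.py wrist | cut -c1-420
```

```text
[ 0.6844471  -0.01125915  0.06581078] along -0.03071896944669679 [ 1.00336014 -2.32411313  4.30744685] 8.95
wrist -0.027 [(-18, 51, 78), (-12, 158, 622), (-6, 151, 4055), (0, 137, 1082), (5, 131, 2159), (11, 59, 283), (17, 56, 308), (23, 52, 310), (29, 45, 303), (35, 33, 297), (41, 0, 181), (47, 0, 182), (53, 0, 188), (59, 0, 184), (65, 0, 207), (71, 0, 206), (77, 0, 217), (83, 0, 227), (89, 0, 232), (95, 0, 237), (101, 0, 248), (107, 0, 117)]
wrist 0.027 [(-18, 52, 80), (-12, 56, 145), (-6, 152, 4566), (0, 138, 1080), (5, 131, 2161), (11, 59, 287), (17, 56, 307), (23, 52, 306), (29, 46, 302), (35, 33, 315), (41, 0, 174), (47, 0, 185), (53, 0, 181), (59, 0, 201), (65, 0, 193), (71, 0, 210), (77, 0, 221), (83, 0, 221), (89, 0, 236), (95, 0, 236), (101, 0, 253), (107, 0, 113)]
wrist 0 [(-30, 18, 164), (-24, 7, 313), (-6, 154, 4911), (0, 130, 1511), (5, 46, 280), (11, 44, 311), (17, 39, 402), (23, 0, 338), (29, 0, 203), (35, 0, 222), (41, 0, 213), (47, 0, 227), (53, 0, 229), (59, 0, 257), (65, 0, 242), (71, 0, 262), (77, 0, 273), (83, 0, 269), (89, 0, 285), (95, 0, 311), (101, 0, 318), (107, 0, 145)]
```

```bash
python3 - <<'E'
from m import *
for i in range(3):
    o=readout.get_obs();capture('wrist');print(o['contact_force'].round(2),o['ft_torque'].round(3),o['ee_pos'].round(4))
E
```

```text
[ 1.7  -1.36  3.31] [-0.365 -0.317 -0.054] [ 0.684  -0.0104  0.0658]
[ 0.72 -1.04  2.37] [-0.322 -0.392  0.008] [ 0.684  -0.0104  0.0656]
[ 2.12 -1.98  3.14] [-0.315 -0.43  -0.03 ] [ 0.684  -0.0106  0.0654]
```

drive_tool(moves=[[[0.54,0.53,-0.85,0,0],[0.54,1.06,-1.7,0,0],[0.54,1.9,-3.06,0,0],[0.54,1.9,-3.06,0,0],[0.54,1.9,-3.06,0,0]]])

```text
time_s: 9.65
ee_pos: [0.7026, -0.0421, 0.0645]
eef_rot: [-0.001, 0.485, 0.875, -0.0]
contact_force: [-0.0, -0.4, 0.4]
gripper_width: 0.228
grip_force: 0.0
```

```bash
python3 - <<'E'
from m import *
o=readout.get_obs();print(o['contact_force'].round(2),o['ft_torque'].round(3),o['ee_pos'].round(4))
w=snap('wrist');M=np.array(w['mount']);vv,uu=np.mgrid[0:480,0:640];uv=np.c_[uu.ravel(),vv.ravel()]
z=w['z_map'].ravel();P=(rays(w,uv)*z[:,None])@M[:3,:3].T+M[:3,3]
f=(z>0)&(abs(P[:,1])<.04)&(abs(P[:,0])<.03)
for zz in np.arange(-.07,.016,.006):
    for s in(-1,1):
        q=f&(abs(P[:,2]-zz)<.003)&(P[:,1]*s>.003)
        if q.sum()>3: print(round(zz*1000),s,q.sum(),'xmax',np.percentile(P[q,0],[10,50,95]).round(4),'|y|',np.percentile(abs(P[q,1]),[3,97]).round(4))
a=cv2.resize(cv2.convertScaleAbs(w['pixels'][240:400,230:430],alpha=2.5,beta=30),(750,600),interpolation=cv2.INTER_CUBIC);cv2.imwrite('pics/w6.png',a)
E
```

```text
[-0.02 -0.38  0.37] [ 0.018 -0.071  0.02 ] [ 0.7026 -0.0421  0.0645]
-70 -1 84 xmax [-0.0066 -0.0018  0.0045] |y| [0.0145 0.0148]
-70 1 82 xmax [-0.0069 -0.0014  0.0051] |y| [0.0149 0.0152]
-64 -1 348 xmax [-0.0087 -0.0048 -0.0002] |y| [0.0099 0.0147]
-64 1 349 xmax [-0.0088 -0.0049 -0.0003] |y| [0.0103 0.0151]
-58 -1 78 xmax [-0.0068  0.0109  0.0115] |y| [0.0099 0.0189]
-58 1 77 xmax [-0.0069  0.0108  0.0115] |y| [0.0102 0.0193]
-52 -1 228 xmax [0.0092 0.0102 0.0115] |y| [0.0099 0.0198]
-52 1 225 xmax [0.0092 0.0104 0.0114] |y| [0.0103 0.0202]
-46 -1 197 xmax [0.0094 0.0107 0.0115] |y| [0.0107 0.0206]
-46 1 201 xmax [0.0094 0.0106 0.0116] |y| [0.011 0.021]
-40 -1 212 xmax [0.0053 0.0098 0.0114] |y| [0.0101 0.0195]
-40 1 211 xmax [0.0047 0.0097 0.0114] |y| [0.0104 0.0198]
-34 -1 168 xmax [0.0056 0.0098 0.0114] |y| [0.0098 0.0185]
-34 1 166 xmax [0.0059 0.0098 0.0115] |y| [0.0101 0.0188]
-28 -1 154 xmax [0.002  0.0098 0.0114] |y| [0.0098 0.0185]
-28 1 154 xmax [0.0019 0.0097 0.0113] |y| [0.0101 0.0186]
-22 -1 137 xmax [-0.0024  0.0098  0.0114] |y| [0.0099 0.0183]
-22 1 144 xmax [-0.0018  0.0097  0.0113] |y| [0.0101 0.0187]
-16 -1 116 xmax [0.0026 0.0098 0.0113] |y| [0.0099 0.0184]
-16 1 113 xmax [-0.0017  0.0098  0.0113] |y| [0.0101 0.0186]
-10 -1 6 xmax [-0.005   0.0024  0.0094] |y| [0.01   0.0135]
-10 1 4 xmax [-0.0004  0.0093  0.0107] |y| [0.0103 0.0176]
14 -1 62 xmax [0.029  0.0295 0.0298] |y| [0.005  0.0383]
14 1 69 xmax [0.029  0.0296 0.0298] |y| [0.0036 0.0389]
```

View pics/w6.png

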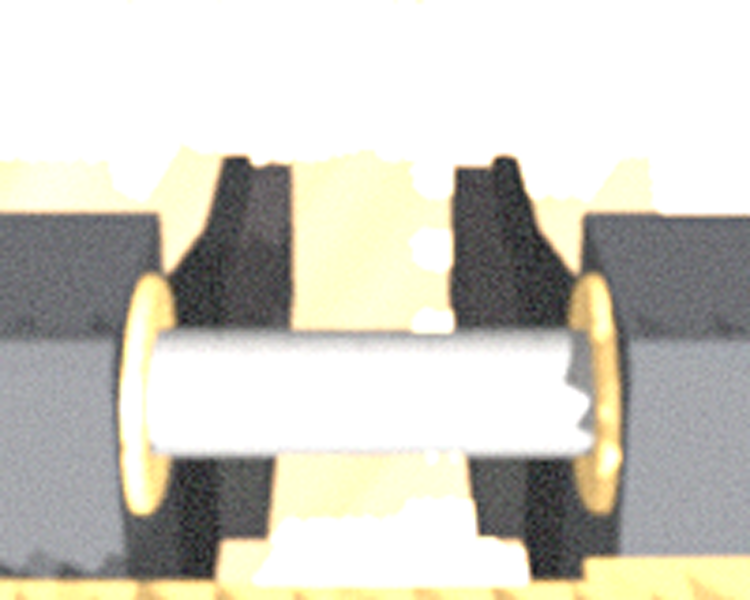

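The crop shows the fingertips ending at crop (235,158) and (505,158), full-picture row 283. Depth puts that about 12 mm short of the TCP, not 11 mm ahead. So the tips were 23 mm higher than I assumed, which explains riding up over the roller. Next I'll check the lowest point of the gripper body against the plain roller before lowering.

```bash
python3 - <<'E'
from m import *
w=snap('wrist');M=np.array(w['mount'])
for col in(200,240,260,290,300,350,360,400,440):
    uv=[(col,r) for r in range(276,400,4)];z=np.array([w['z_map'][r,c] for c,r in uv]);P=(rays(w,uv)*z[:,None])@M[:3,:3].T+M[:3,3]
    k=[(uv[i][1],*(P[i]*1000).round().astype(int).tolist()) for i in range(len(uv)) if z[i]>0 and P[i,2]<-.002][:3];print(col,k)
s=snap('scene');vv,uu=np.mgrid[150:330,200:330];uv=np.c_[uu.ravel(),vv.ravel()];P=depth(s,uv)
t=np.array([.7026,-.0421]);u=np.array([-.5288,.8487]);v=np.array([-.8487,-.5288])
A=(P[:,:2]-t)@u;B=(P[:,:2]-t)@v
for a,b,n in((-.03,.03,'near y0'),(.04,.09,'y+'),(-.09,-.04,'y-')):
    q=(abs(A)<.04)&(B>a)&(B<b)&(P[:,2]>.04)&(P[:,2]<.2)
    if q.sum():print(n,q.sum(),'z low',np.percentile(P[q,2],[0,1,5,20]).round(4))
E
```

```text
200 [(296, 38, -33, -88), (300, 38, -32, -91), (304, 38, -32, -93)]
240 [(296, 38, -23, -88), (300, 37, -22, -90), (304, 37, -22, -92)]
260 [(296, 38, -18, -89), (300, 38, -17, -92), (304, 38, -17, -94)]
290 [(284, 11, -18, -19), (288, 11, -17, -22), (292, 11, -17, -27)]
300 [(284, 10, -13, -16), (288, 10, -13, -20), (292, 10, -13, -24)]
350 [(284, 10, 10, -15), (288, 9, 10, -18), (292, 7, 10, -19)]
360 [(284, 10, 15, -16), (288, 10, 15, -20), (292, 10, 14, -24)]
400 [(296, 38, 19, -89), (300, 38, 18, -91), (304, 38, 18, -93)]
440 [(296, 38, 29, -89), (300, 38, 29, -91), (304, 38, 28, -93)]
near y0 662 z low [0.0568 0.1137 0.1651 0.1714]
y+ 12 z low [0.05   0.0509 0.0541 0.063 ]
y- 1039 z low [0.0411 0.048  0.1512 0.1618]
```

The body bottom sits 88 mm behind the TCP, so it stays clear of the plain roller when lowered. Down 2.4 cm and push again, gently.

drive_tool(moves=[[[0.54,0,0,-1.5,0],[0.54,0,0,-2.4,0],[0.54,-0.26,0.42,-2.4,0],[0.54,-0.63,1.02,-2.4,0],[0.54,-0.9,1.45,-2.4,0],[0.54,-1.16,1.87,-2.4,0],[0.54,-1.37,2.21,-2.4,0],[0.54,-1.59,2.55,-2.38,0]]])

```text
time_s: 10.6
ee_pos: [0.687, -0.0156, 0.0417]
eef_rot: [0.001, 0.484, 0.875, 0.0]
contact_force: [0.2, 0.1, 0.7]
gripper_width: 0.23
grip_force: 0.3
```

drive_tool(moves=[[[0.54,-0.16,0.25,0.04,0],[0.54,-0.32,0.51,0.08,0],[0.54,-0.53,0.85,0.14,0],[0.54,-0.53,0.85,0.14,0]]])

```text
time_s: 11.0
ee_pos: [0.6811, -0.0062, 0.0428]
eef_rot: [-0.0, 0.484, 0.875, 0.0]
contact_force: [-0.4, 0.9, -0.4]
gripper_width: 0.227
grip_force: 0.0
```

```bash
python3 p.py wrist | cut -c1-420
```

```text
[ 0.68108187 -0.00622703  0.04279741] along -0.024668676915461575 [-0.42509859  0.93100692 -0.43604351] 11.0
wrist -0.027 [(-30, 18, 83), (-24, 16, 29), (-6, 134, 651), (0, 126, 4053), (5, 114, 1154), (11, 107, 2235), (17, 60, 383), (23, 58, 420), (29, 55, 435), (35, 50, 442), (41, 43, 412), (47, 0, 321), (53, 0, 224), (59, 0, 248), (65, 0, 249), (71, 0, 266), (77, 0, 266), (83, 0, 287), (89, 0, 294), (95, 0, 302), (101, 0, 324), (107, 0, 94)]
wrist 0.027 [(-30, 18, 83), (-24, 16, 30), (-12, 49, 7), (-6, 54, 141), (0, 128, 4673), (5, 114, 1142), (11, 107, 2210), (17, 60, 390), (23, 58, 418), (29, 55, 438), (35, 50, 435), (41, 42, 416), (47, 0, 305), (53, 0, 240), (59, 0, 242), (65, 0, 248), (71, 0, 257), (77, 0, 271), (83, 0, 282), (89, 0, 295), (95, 0, 303), (101, 0, 318), (107, 0, 94)]
wrist 0 [(-30, 18, 220), (-24, 7, 429), (-18, 0, 174), (-12, 0, 74), (0, 130, 4817), (5, 106, 1492), (11, 46, 352), (17, 46, 409), (23, 43, 451), (29, 34, 664), (35, 0, 253), (41, 0, 270), (47, 0, 273), (53, 0, 294), (59, 0, 297), (65, 0, 323), (71, 0, 323), (77, 0, 347), (83, 0, 363), (89, 0, 380), (95, 0, 389), (101, 0, 399), (107, 0, 103)]
```

The roller now moves with the fingers at no measurable force: its centre is 42 mm ahead of the TCP. I'll continue up the lane.

drive_tool(moves=[[[0.54,-0.21,0.34,0.06,0],[0.54,-0.48,0.76,0.1,0],[0.54,-0.79,1.27,0,0],[0.54,-1.11,1.78,-0.1,0],[0.54,-1.43,2.29,-0.1,0],[0.54,-1.75,2.8,-0.1,0],[0.54,-2.06,3.31,-0.05,0],[0.54,-2.38,3.82,0.03,0]]])

```text
time_s: 11.85
ee_pos: [0.6574, 0.0315, 0.043]
eef_rot: [-0.0, 0.484, 0.875, 0.0]
contact_force: [0.3, -0.2, 0.9]
gripper_width: 0.229
grip_force: 0.3
```

drive_tool(moves=[[[0.54,-0.32,0.51,0.08,0],[0.54,-0.63,1.02,0.17,0],[0.54,-0.95,1.53,0.25,0],[0.54,-1.27,2.04,0.34,0],[0.54,-1.59,2.55,0.42,0],[0.54,-1.9,3.06,0.5,0],[0.54,-2.17,3.48,0.57,0],[0.54,-2.33,3.74,0.62,0]]])

```text
time_s: 12.65
ee_pos: [0.634, 0.0691, 0.0493]
eef_rot: [-0.0, 0.484, 0.875, 0.0]
contact_force: [1.3, -0.3, 0.2]
gripper_width: 0.23
grip_force: 0.3
```

drive_tool(moves=[[[0.54,0,0,0,0],[0.54,0,0,0,0]]])

```text
time_s: 12.85
ee_pos: [0.6343, 0.0684, 0.0491]
eef_rot: [-0.0, 0.484, 0.875, -0.0]
contact_force: [0.4, 0.4, -0.8]
gripper_width: 0.23
grip_force: 0.1
```

```bash
python3 p.py wrist | cut -c1-520
```

```text
[0.63429025 0.06835264 0.04906926] along 0.06337050228807743 [ 0.4310464   0.38258975 -0.79741926] 12.85
wrist -0.027 [(-18, 0, 4), (-12, 0, 18), (-6, 0, 7), (47, 0, 22), (53, 0, 24), (83, 128, 1256), (89, 119, 3651), (95, 107, 1201), (101, 98, 1988), (107, 59, 439), (113, 57, 462), (119, 53, 482), (125, 48, 476), (131, 37, 482), (137, 1, 231), (143, 2, 254), (149, 0, 267), (155, 0, 275), (161, 0, 283), (167, 0, 298), (173, 0, 313), (179, 0, 329), (185, 1, 605)]
wrist 0.027 [(-18, 0, 4), (-12, 0, 34), (-6, 0, 14), (47, 0, 23), (53, 0, 20), (83, 111, 692), (89, 122, 4346), (95, 107, 1207), (101, 98, 1964), (107, 59, 445), (113, 57, 476), (119, 53, 473), (125, 47, 478), (131, 37, 482), (137, 1, 244), (143, 2, 255), (149, 0, 252), (155, 0, 276), (161, 0, 285), (167, 0, 296), (173, 0, 314), (179, 0, 329), (185, 1, 594)]
wrist 0 [(-18, 0, 10), (-12, 0, 114), (-6, 0, 116), (0, 0, 121), (5, 0, 120), (11, 0, 46), (35, 0, 72), (41, 0, 159), (47, 0, 164), (53, 0, 172), (59, 0, 181), (65, 0, 188), (71, 0, 172), (83, 113, 413), (89, 124, 4764), (95, 99, 1270), (101, 46, 402), (107, 45, 469), (113, 41, 532), (119, 30, 626), (125, 0, 286), (131, 0, 293), (137, 0, 300), (143, 1, 317), (149, 0, 317), (155, 0, 348), (161, 0, 361), (167, 0, 382), (173, 0, 397), (179, 0, 413), (185, 1, 728)]
```

drive_tool(moves=[[[0.54,-0.21,0.34,0.06,0],[0.54,-0.48,0.76,0.13,0],[0.54,-0.79,1.27,0.21,0],[0.54,-1.06,1.7,0.28,0],[0.54,-1.32,2.12,0.35,0],[0.54,-1.53,2.46,0.41,0],[0.54,-1.69,2.72,0.45,0],[0.54,-1.85,2.97,0.49,0]]])

```text
time_s: 13.7
ee_pos: [0.6153, 0.0988, 0.054]
eef_rot: [-0.0, 0.484, 0.875, 0.0]
contact_force: [-0.4, -0.5, -0.3]
gripper_width: 0.227
grip_force: 0.2
```

drive_tool(moves=[[[0.54,-0.16,0.25,0.04,0],[0.54,-0.32,0.51,0.08,0],[0.54,-0.48,0.76,0.13,0],[0.54,-0.63,1.02,0.17,0],[0.54,-0.63,1.02,0.17,0],[0.54,-0.63,1.02,0.17,0]]])

```text
time_s: 14.3
ee_pos: [0.6096, 0.1083, 0.0558]
eef_rot: [0.0, 0.484, 0.875, 0.0]
contact_force: [0.1, -1.1, 0.2]
gripper_width: 0.232
grip_force: 0.0
```

```bash
python3 p.py wrist | cut -c1-520
```

```text
[0.60955175 0.10833218 0.05576865] along 0.11038285146510761 [ 0.08164    -1.07792799  0.18874603] 14.3
wrist -0.027 [(29, 0, 7), (35, 0, 22), (41, 0, 4), (95, 0, 33), (101, 0, 35), (125, 127, 24), (131, 126, 2160), (137, 120, 2929), (143, 107, 1234), (149, 96, 1833), (155, 59, 443), (161, 57, 464), (167, 53, 471), (173, 48, 475), (179, 40, 404), (185, 45, 454), (191, 45, 464), (197, 45, 433)]
wrist 0.027 [(29, 0, 12), (35, 0, 31), (41, 0, 8), (95, 0, 35), (101, 0, 38), (131, 116, 2099), (137, 120, 3095), (143, 107, 1231), (149, 96, 1829), (155, 59, 436), (161, 57, 473), (167, 53, 478), (173, 48, 475), (179, 41, 398), (185, 45, 450), (191, 45, 464), (197, 45, 451)]
wrist 0 [(29, 0, 33), (35, 0, 109), (41, 0, 120), (47, 0, 119), (53, 0, 115), (59, 0, 31), (83, 0, 100), (89, 0, 159), (95, 0, 168), (101, 0, 169), (107, 0, 173), (113, 0, 186), (119, 0, 190), (125, 0, 6), (131, 114, 1023), (137, 124, 4321), (143, 98, 1082), (149, 46, 396), (155, 45, 464), (161, 41, 501), (167, 31, 644), (173, 0, 278), (179, 0, 189), (185, 45, 560), (191, 45, 597), (197, 45, 547)]
```

The roller's centre is now at 152.5 mm, back at floor height behind the ridge, with no load on the fingers. Next: back off, then rise clear.

drive_tool(moves=[[[0.54,0.16,-0.25,0,0],[0.54,0.53,-0.85,0,0],[0.54,1.06,-1.7,0.2,0],[0.54,1.85,-2.97,1,0],[0.54,1.85,-2.97,4,0],[0.54,1.85,-2.97,8,0],[0.54,1.85,-2.97,12,0],[0.54,1.85,-2.97,16,0]]])

```text
time_s: 15.15
ee_pos: [0.6287, 0.0771, 0.2181]
eef_rot: [0.0, 0.485, 0.875, 0.0]
contact_force: [0.9, -0.3, -0.8]
gripper_width: 0.226
grip_force: 0.0
```

drive_tool(moves=[[[0.54,1,-2,2,0],[0.54,2,-5,4,0],[0.54,3,-8,5,0],[0.54,3,-8,5,0],[0.54,3,-8,5,0],[0.54,3,-8,5,0]]])

```text
time_s: 15.75
ee_pos: [0.6577, -0.0009, 0.2657]
eef_rot: [-0.0, 0.484, 0.875, 0.0]
contact_force: [-0.1, -0.2, -0.2]
gripper_width: 0.232
grip_force: 0.0
```

```bash
python3 p.py wrist | cut -c1-520; python3 - <<'E'
from m import *
w=snap('wrist');s=snap('scene')
cv2.imwrite('pics/end.png',np.hstack([cv2.resize(w['pixels'],(400,300)),cv2.resize(s['pixels'][140:340,180:447],(400,300))]))
E
```

```text
[ 0.65770395 -0.00087569  0.265735  ] along -0.0077647479338948736 [-0.10238034 -0.19386696 -0.21941016] 15.75
wrist -0.027 [(-30, 18, 36), (-24, 5, 62), (-18, 0, 35), (-12, 0, 34), (-6, 0, 36), (0, 0, 36), (5, 0, 35), (11, 0, 39), (17, 0, 41), (23, 0, 39), (29, 0, 41), (35, 0, 37), (41, 0, 47), (47, 0, 45), (53, 0, 37), (59, 0, 43), (65, 0, 48), (71, 0, 46), (77, 0, 43), (83, 0, 48), (89, 0, 53), (95, 0, 48), (101, 0, 48), (107, 0, 55), (113, 0, 50), (119, 0, 57), (125, 42, 139), (131, 54, 85), (137, 58, 87), (143, 60, 86), (149, 60, 84), (155, 59, 78), (161, 57, 77), (167, 54, 70), (173, 48, 53)]
wrist 0.027 [(-30, 18, 37), (-24, 5, 61), (-18, 0, 44), (-12, 1, 68), (-6, 0, 63), (0, 253, 216), (5, 0, 38), (11, 0, 39), (17, 0, 35), (23, 0, 41), (29, 0, 36), (35, 0, 42), (41, 0, 35), (47, 0, 42), (53, 0, 42), (59, 0, 41), (65, 0, 36), (71, 0, 42), (77, 0, 42), (83, 0, 54), (89, 0, 47), (95, 0, 48), (101, 0, 49), (107, 0, 55), (113, 0, 48), (119, 0, 55), (125, 42, 140), (131, 53, 83), (137, 57, 90), (143, 60, 85), (149, 60, 85), (155, 59, 75), (161, 57, 78), (167, 54, 68), (173, 49, 49)]
wrist 0 [(-30, 18, 44), (-24, 6, 81), (-18, 0, 45), (-12, 0, 43), (-6, 0, 46), (0, 253, 168), (5, 252, 213), (11, 0, 53), (17, 0, 45), (23, 0, 46), (29, 0, 53), (35, 0, 49), (41, 0, 51), (47, 0, 59), (53, 0, 60), (59, 0, 50), (65, 0, 57), (71, 0, 54), (77, 0, 54), (83, 0, 62), (89, 0, 66), (95, 0, 60), (101, 0, 60), (107, 0, 70), (113, 0, 60), (119, 0, 72), (125, 0, 71), (131, 0, 63), (137, 31, 163), (143, 44, 121), (149, 46, 98), (155, 45, 86), (161, 42, 79), (167, 36, 27), (179, 0, 78), (185, 0, 92)]
```

View pics/end.png

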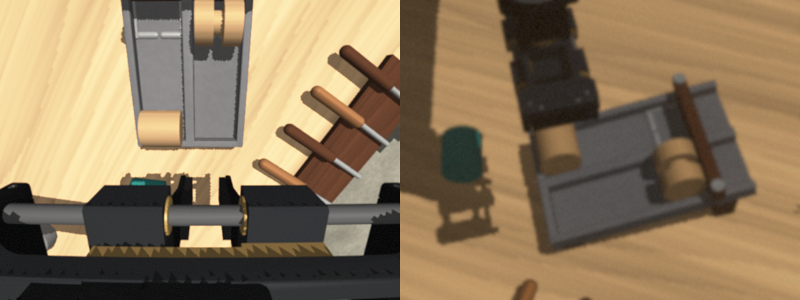

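The grooved roller (left panel (218,22), right panel (682,165)) sits between the ridge and the bar and has stayed put. The plain roller (left panel (160,128)) is still at the lip, and the arm is clear.

```bash
python3 -c "
from cell import robot
print(robot.hand_in())"
```

```text
the job is handed in; nothing more can be done
None
```

The grooved roller is seated between the ridge and the stop bar, and I handed the job in at about 16 s with the arm clear; the first push rode up onto the roller (about 30 N), so I rolled it back to the lip in its lane and pushed again lower, the plain roller is still at the lip, and the tin, mallet and ring were never approached.

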